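# Set the mast of a table easel to its depth ring and lock it

### The job

Take the canvas-holder mast out of the tool block and slide it down into the collar of the leaning table easel, its hook to the front of the easel (the side with the canvas ledge), until the dark ring on its tube is level with the collar's rim, neither above nor below it. Then swing the clamp lever round to the back of the easel as far as it goes, so that the mast is locked at that height, and leave the other things as they stand.

Things in the scene. Friction and masses are not known exactly. Their poses are not given: they have to be found in the camera images.
- mast_center (a point): the mast, standing loose in one of the tool block's three holes (which one varies): plain aluminium tube 25 mm across with a grey plastic canvas-holder head on top, 186 mm long in all, about 0.2 kg. Point on the tube's axis half-way up, 93 mm from the foot; z along the tube to the head, x to the side where the hook is. The foot is chamfered to 19 mm over its last 3 mm
- mast_head (a point): middle of the mast's head, on the tube's axis, 168 mm above the foot; axes as mast_center. The head is a block 36 mm high (150 to 186 mm above the foot), 52 mm long along x, and 30 mm wide along y with flat parallel sides: the place to grip. From its +x end an arm with a downturned lip, the hook, reaches to 52 mm from the axis
- mast_hook (a point): middle of the hook's downturned lip, 48 mm from the tube's axis along the mast's +x, 170 mm above its foot
- mast_ring (a point): centre of the dark depth ring, a black band 4 mm wide round the mast's tube, its middle 80 mm above the foot; the point is on the tube's axis; axes as mast_center
- collar_rim (a point): centre of the mouth of the easel's collar, level with its rim, 152 mm above the table. The easel is fixed, its place and yaw vary. z is the bore's axis, up and out of the mouth, leaning 30 degrees from vertical to the back of the easel; x is square to it, to the front (the canvas ledge's side); y = z cross x. The collar is 52 mm across, on a 36 mm column
- bore_bottom (a point): bottom of the bore, on its axis, 121 mm below the rim: deeper than the ring calls for, nothing stops the mast at the ring. The bore is 27 mm wide (1 mm play round the tube), its mouth flared to about 37 mm over the top 9 mm. A sprung plunger in its front wall, 12 to 40 mm below the rim, drags on the tube with 5 to 15 N and holds the mast where it is let go
- lever_pivot (a point): pivot of the clamp lever, at the collar's -y side, 40 mm from the bore's axis and 26 mm below the rim along it; axes as collar_rim. The lever turns about this z axis
- lever_end (a point): outer end of the clamp lever, 82 mm from the pivot; x along the lever away from the pivot, z along the pivot's axis, up. The lever is a dark steel bar 12 mm wide in the plane in which it turns and 20 mm high (10 mm above and below this point), with a round end 16 mm across and 22 mm high. Nothing stands beside or above it
- clamp_lever (a joint): angle of the clamp lever, rad: 0 = open, pointing out sideways (collar's -y) and 0.7 rad to the easel's front; 0.7 = straight out sideways; 1.4 = locked, at its stop, 0.7 rad to the back. It grows clockwise seen from above, starts at 0 to 0.35 and stays where it is left; turning it takes 2 to 5 N at its end
- block: wooden tool block, fixed, 70 x 220 x 70 mm (x, y, z), origin under its centre, place and yaw vary. Three round holes 27.5 mm wide and 55 mm deep in its top at y = -70, 0 and +70 mm: what stands in them has its foot 15 mm above the table
- brush: flat priming brush standing bristles up in a hole of the block, 126 mm long, 40 mm wide; origin at its foot; to be left alone
- scraper: paint scraper with a dark wooden handle standing blade up in a hole of the block, 126 mm long, 34 mm wide; origin at its foot; to be left alone
- spray_bottle: green spray bottle with a white trigger head, 72 mm across, 189 mm tall, origin under its centre; to be left alone
- paint_jar: round paint jar with a red lid, 72 mm across, 75 mm tall, origin under its centre; to be left alone
Mind the look-alikes: they are no part of the job. Of the things like the part that bears mast_center, leave any that is pink or turquoise; of the rest the larger one is meant.

How it is judged (in metres and radians):
On the way:
1. the mast is in the collar, hook to the front, its ring level with the rim (within 5 mm), while the lever is still open (under 0.6 rad) (z of mast_ring in the frame of collar_rim between -0.005 and 0.005 m and x of mast_ring in the frame of collar_rim between -0.004 and 0.004 m and y of mast_ring in the frame of collar_rim between -0.004 and 0.004 m and angle between the z axis of mast_ring and the z axis of collar_rim, either way round below 0.06 rad and x of mast_hook in the frame of collar_rim above 0.03 m and y of mast_hook in the frame of collar_rim between -0.012 and 0.012 m and value of joint clamp_lever below 0.6 rad), for 0.2 s.
At the end, for the whole second after the job is handed in: Mast in the collar: middle of the dark ring within 5 mm of the rim's level and 4 mm of the bore's axis, tube within 0.06 rad of that axis, hook to the front (lip within 12 mm of the easel's middle plane); clamp lever at 1.25 rad or more (z of mast_ring in the frame of collar_rim between -0.005 and 0.005 m and x of mast_ring in the frame of collar_rim between -0.004 and 0.004 m and y of mast_ring in the frame of collar_rim between -0.004 and 0.004 m and angle between the z axis of mast_ring and the z axis of collar_rim, either way round below 0.06 rad and x of mast_hook in the frame of collar_rim above 0.03 m and y of mast_hook in the frame of collar_rim between -0.012 and 0.012 m and value of joint clamp_lever above 1.25 rad); the robot touches nothing.
It fails at once if the brush is shifted by more than 30 mm or tipped over (distance of brush from where it was at the start of the episode above 0.03 m or angle between brush's own z axis and vertical above 0.4 rad).
It fails at once if the scraper is shifted by more than 30 mm or tipped over (distance of scraper from where it was at the start of the episode above 0.03 m or angle between scraper's own z axis and vertical above 0.4 rad).
It fails at once if the spray bottle is shifted by more than 30 mm or tipped over (distance of spray_bottle from where it was at the start of the episode above 0.03 m or angle between spray_bottle's own z axis and vertical above 0.4 rad).
It fails at once if the paint jar is shifted by more than 30 mm or tipped over (distance of paint_jar from where it was at the start of the episode above 0.03 m or angle between paint_jar's own z axis and vertical above 0.4 rad).
It also fails if it takes over 64 s, if anything falls off the work surface, if the arm or the gripper's body presses on something with over 40 N, if the wrist force passes 120 N, or if a joint passes its speed limit or range.

### The arm

A 6-joint arm with a two-finger parallel gripper is mounted at the origin on the work surface. World frame = base frame: x ahead of the robot, y to its left, z up, the work surface at z = 0. Lengths are in mm, angles in rad, forces in N, time in s.
With the tool pointing down it reaches from about 275 to 875 mm from the base axis. Payload 12.5 kg.
Tool frame: the origin (TCP) lies midway between the tips of the shut fingers; the grasp point (between the pads) lies 19 mm behind it; z points along the fingers, y is the line along which they close (so a half turn about z gives the same grasp; the last joint's range is limited). The gripper opens to 85 mm and grips with 20 to 120 N. Pads are 22 mm wide; open, the fingers measure 114 mm over their backs; the gripper's body (76 mm by 85 mm) begins 54 mm behind the grasp point. The pads swing forward as they close: fully open they stand 13 mm farther back than shut.
Start: joints at [1.135, 0.351, 1.652, -0, 1.139, -0.085], TCP at [188.975, 516.501, 231.29] pointing down, gripper open.
Joint ranges: [-2.75, 2.75], [-0.79, 2.1], [0.01, 2.65], [-1.57, 4.71], [0.07, 3.14], [-2.87, 2.87]. Speed limits (rad/s): [2.22, 2.22, 2.79, 3.14, 3.14, 3.14].

### API

Orientations are given as a rotation vector (axis times angle).
In Python, from station import manip, viewer gives the robot as it stands. The module is installed in compiled form; this text tells all that it offers.
- The arm moves only by the tool step_arm, never from a script. Its argument "deltas" is a list of rows, each a list of 3 entries, a list of its own where there are three numbers: the opening, from 0 (shut) to 1 (fully open), then the shift along the tool's x, y, z in units of 0.12 m (1.0 is 0.12 m), then the turn, a rotation vector about the tool's x, y, z in units of pi/4 rad (1.0 is pi/4 rad). A call has 1 to 12 rows; each row is the pose to reach, as a shift and turn from the pose commanded when the call began, along the tool's axes at that moment; what a row does not reach only later rows make up. A row lasts 1/8 s, in which the tool goes at most 62.5 mm and 10.7 degrees, less where a joint would pass 70% of its speed; a pose out of reach is approached as far as the arm can. A call with a number of a shift or a turn outside -1 to 1 is refused whole. A call with a gripper value outside its range is refused whole. The fingers move at their own pace and stop on an object; "newtons" is the grip in N (left out, the last holds). Time passes only in rows, so rows that repeat a pose let the fingers close. It gives the time, the measured TCP pose, the force, the opening and the grip force at its end, in the units of the state.
- manip.state(): the state, without advancing time (a new reading comes with each control period).
- viewer.read_camera(name): name is "scene" or "top" or "wrist"; returns the picture (420x560x3 uint8, blue, green, red); there is no depth.
- viewer.calibration(name): a dict with "K" (3x3 intrinsics, pixels), "extrinsics" (4x4, takes a point from world to camera coordinates). Camera axes: x right, y down, z forward; pixel columns grow to the right and rows downward; lengths in mm; the calibration is good to about 2 mm. A picture is of the moment at which its call begins: read the wrist's pose just before it. calibration takes no time and is no camera call; for the wrist camera it gives the pose at the moment of the call.
- manip.close_job(): hands the job in; it is judged then, once.
Trained networks look in the newest picture that a camera, given by its name, has taken for a name from the list of things; names that differ only in an ending like _2 or _b are one class to them, and where a whole thing is asked for, a point or a joint stands for the part that bears it (a point fixed in the world has none). Each returns a list of dicts, best first, with "p" (0 to 1); they miss things now and then, are a little off and sometimes report something else, mostly with a low value. They report only what shows in the picture. A call takes as long as a camera call. They do not tell look-alikes from the thing itself.
- viewer.spot_in(camera, thing): "position" ([x, y, z] in mm, in the coordinates of the camera as it stood for that picture, good to about 4 mm: the middle of the surface that is visible of it).
- viewer.masks_of(camera, thing): "region" (420x560 bool, what is visible of it).
- viewer.place_of(camera, thing): "position" ([x, y, z] in mm, in the coordinates of the camera as it stood for that picture, good to about 4 mm: a listed point, or the origin of a listed thing).
The state is a dict: "t": time; "joint_positions": joint angles; "joint_vel": joint speeds; "joint_efforts": joint torques, N m; "position": TCP position; "tool_rot": TCP orientation; "ft_force": force on the tool from outside, world axes, zero at the start; "moment": the same for the moment, N m; "gripper_width": finger opening in mm; "gripper_force": force on a finger pad.
Only numpy, scipy, OpenCV 4.12 (cv2) and the standard library are available. Lean on these libraries where they do the work, as an engineer would, in place of code of your own. Each camera call takes 0.05 s, during which the arm holds its last target. There are 200 camera calls.

## Working session

There is one attempt and no reset: what is moved stays moved. The work goes in short steps, Python scripts to look and compute and a tool call to move; the robot and the scene stay as the last step left them, time stands still between calls to the robot, and variables do not carry over. Pictures are saved under pics/ and viewed, at most 10 in all, crops included, and the job is handed in when it is done.

Besides the shell and the picture viewer there is one more tool, called after ">>>" as name(argument=value, ...), one argument or row to a line, values as JSON. step_arm: Moves the arm, as the interface text tells. Shifts and turns lie within -1 to 1; 1 stands for 0.12 m of shift or pi/4 rad of turn. Its arguments: {"type":"object","properties":{"deltas":{"type":"array"},"newtons":{"type":"number"}},"required":["deltas"]}

```bash
mkdir -p pics
cat > h.py <<'E'
import numpy as np, cv2
from scipy.spatial.transform import Rotation as R
from station import manip, viewer
np.set_printoptions(precision=3,suppress=True)
def world(cam,p,E=None):
    E=np.array(viewer.calibration(cam)["extrinsics"]) if E is None else E
    return np.linalg.inv(E)[:3]@np.r_[p,1]
def proj(cam,P):
    c=viewer.calibration(cam); q=(np.array(c["extrinsics"])@np.r_[P,1])[:3]; q=np.array(c["K"])@q
    return q[:2]/q[2]
def find(cam,names):
    E=np.array(viewer.calibration(cam)["extrinsics"])
    for n in names:
        for d in viewer.place_of(cam,n): 
            if d["p"]>.2: print(cam,n,round(d["p"],2),world(cam,d["position"],E),proj(cam,world(cam,d["position"],E)))
def delta(pos,rot):
    """shift/turn units from current measured pose to target (pos mm, rot Rotation)"""
    s=manip.state(); r=R.from_rotvec(s["tool_rot"])
    return r.inv().apply(np.array(pos)-s["position"])/120,(r.inv()*rot).as_rotvec()/(np.pi/4)
E
python3 - <<'E'
from h import *
a=viewer.read_camera("scene");b=viewer.read_camera("top")
cv2.imwrite("pics/s.png",a);cv2.imwrite("pics/t.png",b)
print(manip.state())
for c in("scene","top"):
    find(c,["mast_center","mast_head","mast_hook","mast_ring","collar_rim","bore_bottom","lever_pivot","lever_end","block","brush","scraper","spray_bottle","paint_jar"])
E
```

```text
{'t': 0.1, 'joint_positions': array([ 1.135,  0.351,  1.652,  0.   ,  1.139, -0.085]), 'joint_vel': array([ 0.001,  0.001, -0.001,  0.001, -0.   , -0.001]), 'joint_efforts': array([  0.   , -50.682, -29.188,  -0.   ,   0.003,   0.   ]), 'position': array([188.841, 516.252, 230.813]), 'tool_rot': array([-0.548, -3.093,  0.002]), 'ft_force': array([ 1.021,  0.587, -0.745]), 'moment': array([ 0.012,  0.02 , -0.038]), 'gripper_force': 0.0, 'gripper_width': 85.31431805253469}
scene mast_center 0.95 [629.639 479.084  64.577] [431.53  355.113]
scene mast_center 0.9 [613.458 367.569  65.506] [387.51  315.742]
scene mast_center 0.68 [512.146 351.284 106.226] [408.352 271.025]
scene mast_center 0.67 [360.93  305.463  93.634] [421.238 225.242]
scene mast_head 0.9 [628.661 477.855 121.917] [438.882 342.068]
scene mast_head 0.76 [610.991 369.619 125.222] [394.095 301.529]
scene mast_head 0.7 [515.632 353.043 179.167] [415.693 252.924]
scene mast_head 0.7 [365.284 301.122 164.228] [425.724 206.132]
scene mast_hook 0.93 [557.957 335.574 183.493] [398.278 259.85 ]
scene mast_hook 0.81 [364.451 251.5
[... 2217 characters left out ...]
3]
top mast_ring 0.94 [628.426 479.576  62.601] [ 98.805 182.243]
top mast_ring 0.75 [610.296 366.834  58.974] [141.486 188.559]
top bore_bottom 0.92 [633.432 -70.471  43.821] [304.65  178.578]
top bore_bottom 0.55 [556.856 333.703 185.151] [137.104 202.799]
top lever_pivot 0.83 [578.184 -98.198 127.454] [318.387 194.41 ]
top lever_end 0.51 [ 599.099 -173.509  149.161] [349.813 184.274]
top block 0.55 [497.147 282.892   1.348] [177.963 231.421]
top brush 0.57 [494.368 279.339  12.651] [178.229 232.225]
top scraper 0.61 [478.077 210.576  11.516] [203.22  237.774]
top spray_bottle 0.69 [ 482.352 -440.968    0.695] [437.551 232.844]
top paint_jar 0.73 [689.568 219.695   1.736] [200.767 163.096]
```

View pics/s.png

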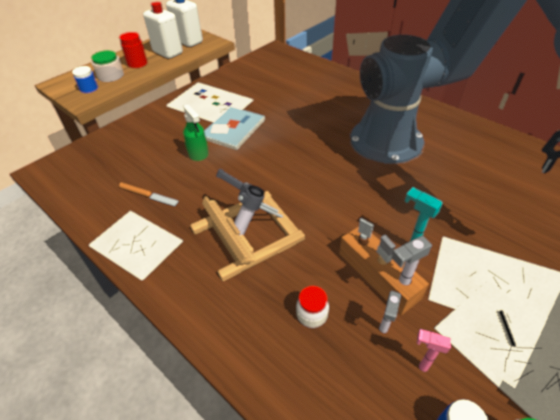

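View pics/t.png

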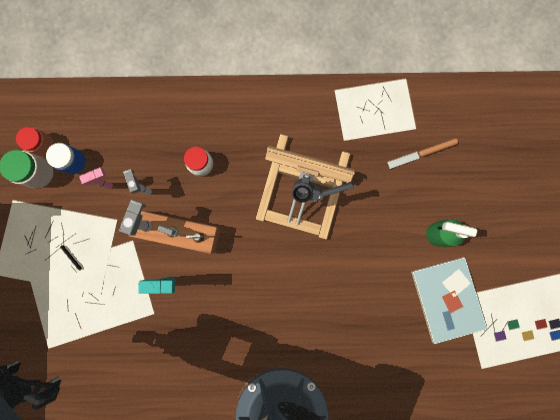

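The mast is in the block's outer hole, with its hook at about (558, 335). The decoys are pink, turquoise and a smaller grey one. The collar leans towards the robot, and its front faces +x. The rim is at about (574, -58, 152). I'll move over the mast first.

>>> step_arm(
  deltas=[
    [1,[-0.5,-0.06,-0.25],[0,0,0]],
    [1,[-1,-0.13,-0.4],[0,0,0]],
    [1,[-1,-0.13,-0.4],[0,0,0]],
  ],
  newtons=60,
)

```text
t: 1.78
position: [299.2, 459.5, 280.6]
tool_rot: [0.553, 3.091, 0.003]
ft_force: [-0.4, 0.2, -0.9]
gripper_width: 85.2
gripper_force: 0.0
```

>>> step_arm(
  deltas=[
    [1,[-0.5,-0.06,0],[0,0,0]],
    [1,[-1,-0.13,0],[0,0,0]],
    [1,[-1,-0.13,0],[0,0,0]],
  ],
)

```text
t: 2.15
position: [405.8, 403.2, 278.6]
tool_rot: [-0.554, -3.092, 0.001]
ft_force: [-1.2, 0.7, -1.1]
gripper_width: 85.2
gripper_force: 0.0
```

Run:
```python
from h import *
print(manip.state()["position"],delta([510,349,290],R.from_euler("Z",-.3)*R.from_rotvec([0,np.pi,0])))
```

```text
[405.77  403.211 278.594] (array([-0.971, -0.122, -0.095]), array([-0.001, -0.   , -0.069]))
```

>>> step_arm(
  deltas=[
    [1,[-0.5,-0.06,-0.1],[0,0,-0.07]],
    [1,[-0.97,-0.12,-0.1],[0,0,-0.07]],
    [1,[-0.97,-0.12,-0.1],[0,0,-0.07]],
    [1,[-0.97,-0.12,-0.1],[0,0,-0.07]],
  ],
)

```text
t: 2.65
position: [506.9, 352.0, 290.8]
tool_rot: [-0.462, -3.106, 0.0]
ft_force: [-0.3, -0.3, -0.5]
gripper_width: 85.3
gripper_force: 0.0
```

Run:
```python
from h import *
b=viewer.read_camera("wrist")
cv2.imwrite("pics/w1.png",b)
find("wrist",["mast_head","mast_hook","mast_center","mast_ring","brush","scraper"])
s=manip.state();print(s["position"],s["tool_rot"],s["t"])
```

```text
wrist mast_head 0.95 [362.196 300.408 169.303] [158.308  47.748]
wrist mast_head 0.93 [608.427 363.485 123.538] [319.007 282.153]
wrist mast_head 0.73 [634.737 474.74  124.717] [427.279 276.653]
wrist mast_head 0.72 [510.124 345.701 182.073] [275.055 218.334]
wrist mast_hook 0.98 [640.028 441.888 126.105] [397.99  289.444]
wrist mast_hook 0.96 [359.417 250.356 167.919] [96.318 65.252]
wrist mast_hook 0.91 [550.869 332.188 189.263] [273.827 269.938]
wrist mast_hook 0.83 [643.802 378.353 125.532] [340.807 307.315]
wrist mast_center 0.96 [512.595 345.226 110.058] [276.495 199.965]
wrist mast_center 0.79 [608.646 368.512  72.097] [318.251 260.588]
wrist mast_center 0.69 [360.73 298.83  99.09] [182.98   62.115]
wrist mast_center 0.63 [626.954 476.027  66.554] [406.568 248.42 ]
wrist mast_ring 0.9 [611.272 368.335  58.049] [317.489 257.624]
wrist mast_ring 0.69 [629.482 475.674  60.103] [404.816 248.108]
wrist mast_ring 0.68 [360.647 301.774  86.306] [189.509  63.059]
wrist mast_ring 0.64 [507.712 348.582  97.35 ] [278.378 191.753]
wrist mast_ring 0.21 [507.927 346.159 181.521] [274.984 214.71 ]
wrist brush 0.66 [493.565 281.455  15.024] [226.811 182.745]
wrist scraper 0.77 [477.567 211.483  11.115] [173.661 185.814]
[507.493 351.673 291.436] [0.462 3.107 0.   ] 3.0
```

View pics/w1.png

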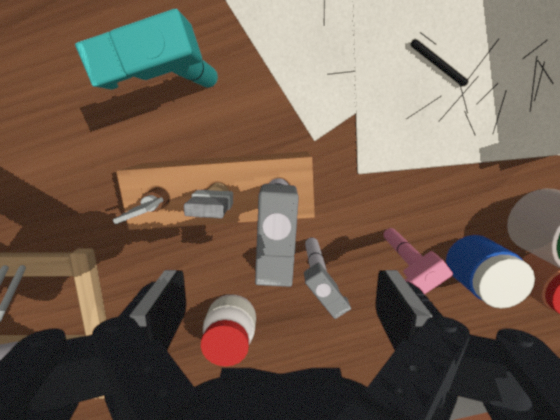

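The wrist image shows the grey head spanning px (257–299, 185–287), with the hook end at the bottom. I'll get its yaw and axis by back-projecting the head's edges.

Run:
```python
from h import *
im=cv2.imread("pics/w1.png"); c=viewer.calibration("wrist")
K=np.array(c["K"]);E=np.array(c["extrinsics"]);T=np.linalg.inv(E)
def bp(u,z):
    d=T[:3,:3]@np.linalg.inv(K)@[u[0],u[1],1]; o=T[:3,3]; return (o+d*(z-o[2])/d[2])[:2]
print("cam",T[:3,3])
# circle on top (bright)
m=(im.min(2)>190).astype(np.uint8); n,l,st,ce=cv2.connectedComponentsWithStats(m)
for i in range(1,n):
    if abs(ce[i]-[277,227]).max()<12 and st[i,4]>80: print("disc",ce[i],st[i],bp(ce[i],201))
viewer.read_camera("wrist")
for d in viewer.masks_of("wrist","mast_center"):
    r=d["region"]; ys,xs=np.nonzero(r)
    if abs(xs.mean()-276)<30 and abs(ys.mean()-230)<40:
        print(d["p"],xs.min(),xs.max(),ys.min(),ys.max())
        L=[];Q=[]
        for y in range(200,280,5):
            x=np.nonzero(r[y])[0]; L.append(bp((x.min(),y),201));Q.append(bp((x.max()+1,y),201))
            
        for P in(L,Q):
            P=np.array(P);vx,vy,x0,y0=cv2.fitLine(P.astype(np.float32),cv2.DIST_HUBER,0,.01,.01).ravel();print("yaw",np.arctan(vy/vx),x0,y0)
print([bp(p,201) for p in[(260,185),(299,185),(257,284),(294,287)]])
crop=cv2.resize(im[165:300,230:330],None,fx=4,fy=4,interpolation=cv2.INTER_CUBIC);cv2.imwrite("pics/c1.png",crop)
```

```text
cam [438.784 371.636 435.133]
disc [276.317 226.228] [263 214  27  25 530] [511.964 346.106]
0.61 256 298 178 284
yaw -0.35037094 513.4316 330.3827
yaw -0.36279452 520.3683 359.40292
[array([478.059, 344.025]), array([486.38 , 371.393]), array([554.177, 316.855]), array([565.412, 344.564])]
```

View pics/c1.png

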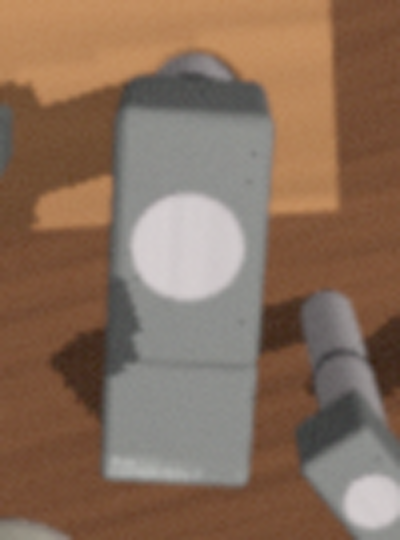

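The head's axis is at (512, 346) and its yaw is -0.356.

Run:
```python
from h import *
print(delta([512,346.5,164],R.from_euler("Z",-.356)*R.from_rotvec([0,np.pi,0])))
```

```text
(array([-0.046, -0.029,  1.061]), array([0.   , 0.   , 0.077]))
```

>>> step_arm(
  deltas=[
    [1,[-0.05,-0.03,0.3],[0,0,0.077]],
    [1,[-0.05,-0.03,0.6],[0,0,0.077]],
    [1,[-0.05,-0.03,0.9],[0,0,0.077]],
    [1,[-0.05,-0.03,1.0],[0,0,0.077]],
    [1,[-0.05,-0.03,1.0],[0,0,0.077]],
  ],
)

```text
t: 3.72
position: [512.7, 346.1, 171.4]
tool_rot: [-0.557, -3.092, 0.0]
ft_force: [0.1, 0.5, -0.5]
gripper_width: 85.5
gripper_force: 0.0
```

>>> step_arm(
  deltas=[
    [1,[0,0,0.08],[0,0,0]],
    [0.2,[0,0,0.08],[0,0,0]],
    [0,[0,0,0.08],[0,0,0]],
    [0,[0,0,0.08],[0,0,0]],
    [0,[0,0,0.08],[0,0,0]],
    [0,[0,0,0.08],[0,0,0]],
    [0,[0,0,0.08],[0,0,0]],
    [0,[0,0,0.08],[0,0,0]],
  ],
)

```text
t: 4.72
position: [513.0, 346.2, 162.2]
tool_rot: [0.557, 3.091, 0.001]
ft_force: [-0.4, 1.3, 5.9]
gripper_width: 29.3
gripper_force: 59.7
```

>>> step_arm(
  deltas=[
    [0,[0,0,-0.2],[0,0,0]],
    [0,[0,0,-0.5],[0,0,0]],
    [0,[0,0,-0.8],[0,0,0]],
    [0,[0,0,-1],[0,0,0]],
    [0,[0,0,-1],[0,0,0]],
  ],
  newtons=90,
)

```text
t: 5.35
position: [513.0, 346.2, 282.6]
tool_rot: [0.556, 3.09, 0.002]
ft_force: [-0.9, -0.3, -2.6]
gripper_width: 29.2
gripper_force: 90.1
```

Run:
```python
from h import *
s=manip.state();print(s["position"],s["tool_rot"],s["gripper_width"],s["ft_force"],s["joint_positions"])
b=viewer.read_camera("wrist");cv2.imwrite("pics/w2.png",b)
find("wrist",["mast_head","mast_center","mast_ring","collar_rim","lever_pivot","bore_bottom"])
viewer.read_camera("scene");find("scene",["mast_center","mast_ring","mast_head","mast_hook","collar_rim"])
viewer.read_camera("top");find("top",["collar_rim","bore_bottom","lever_pivot","lever_end"])
```

```text
[513.    346.192 282.61 ] [0.556 3.09  0.002] 29.179596735025857 [-0.907 -0.271 -2.606] [ 0.518  0.433  1.401 -0.     1.305 -0.696]
wrist mast_head 0.97 [631.035 472.404 120.28 ] [438.704 262.182]
wrist mast_head 0.93 [363.224 296.435 166.288] [145.482  46.623]
wrist mast_head 0.78 [609.635 362.569 124.482] [330.194 280.235]
wrist mast_head 0.65 [510.832 342.293 302.409] [273.604 296.457]
wrist mast_center 0.82 [507.925 346.632 229.337] [281.072 230.834]
wrist mast_center 0.82 [626.022 474.658  63.834] [417.614 238.128]
wrist mast_center 0.73 [606.778 367.863  70.088] [327.2   255.228]
wrist mast_center 0.55 [357.096 298.557  90.575] [177.064  56.815]
wrist mast_ring 0.81 [626.995 475.359  59.443] [416.863 237.348]
wrist mast_ring 0.8 [356.728 300.718  85.455] [180.596  56.553]
wrist mast_ring 0.65 [608.603 365.786  55.795] [324.432 252.387]
wrist bore_bottom 0.67 [633.059 -73.154  46.709] [ 32.386 365.157]
scene mast_center 0.73 [609.827 367.082  67.782] [388.387 313.931]
scene mast_center 0.65 [362.664 304.498  95.244] [420.702 225.035]
scene mast_center 0.63 [511.91  346.132 223.3
[... 693 characters left out ...]
 [645.453 445.246 119.517] [418.73  338.211]
scene mast_hook 0.56 [362.332 252.851 170.371] [408.678 194.27 ]
scene collar_rim 0.88 [574.713 -55.777 152.786] [256.771 188.327]
scene collar_rim 0.62 [633.121 -72.245  45.108] [239.991 225.748]
scene collar_rim 0.3 [ 475.084 -438.887   -1.779] [199.839 154.35 ]
top collar_rim 0.94 [579.65  -53.701 152.   ] [301.109 192.712]
top bore_bottom 0.64 [ 594.32  -170.337  148.122] [348.505 186.292]
top bore_bottom 0.57 [634.882 -71.594  43.15 ] [305.036 178.088]
top lever_pivot 0.65 [577.905 -98.093 128.332] [318.383 194.474]
top lever_end 0.51 [ 596.369 -171.064  154.232] [349.212 185.063]
top lever_end 0.44 [506.981 349.02  304.327] [108.863 220.434]
```

>>> step_arm(
  deltas=[
    [0,[0,0,-0.3],[0,0,0]],
    [0,[0,0,-0.5],[0,0,0]],
    [0,[-0.1,-0.3,-0.5],[0,0,0]],
    [0,[-0.25,-0.7,-0.5],[0,0,0]],
    [0,[-0.35,-1,-0.5],[0,0,0]],
  ],
)

```text
t: 6.88
position: [510.0, 217.2, 341.8]
tool_rot: [0.557, 3.092, -0.0]
ft_force: [0.8, -0.2, -2.6]
gripper_width: 29.2
gripper_force: 90.3
```

>>> step_arm(
  deltas=[
    [0,[-0.1,-0.35,0],[0,0,0]],
    [0,[-0.25,-0.7,0],[0,0,0]],
    [0,[-0.35,-1,0],[0,0,0]],
  ],
)

```text
t: 7.25
position: [507.6, 90.2, 341.9]
tool_rot: [0.557, 3.091, -0.0]
ft_force: [-0.3, -0.9, -1.6]
gripper_width: 29.5
gripper_force: 90.2
```

```bash
cat >> h.py <<'E'
def collar(phi):
    f=np.array([np.cos(phi),np.sin(phi),0]); up=np.array([0,0,1.])
    z=-.5*f+np.cos(np.pi/6)*up; x=np.cos(np.pi/6)*f+.5*up; return x,np.cross(z,x),z
RIM=np.array([575.9,-55.6,152]);PHI=-.275
def tgt(d,phi=PHI): # TCP target d above rim along the axis
    x,y,z=collar(phi); return RIM+d*z, R.from_matrix(np.c_[-x,y,-z])
E
python3 - <<'E'
from h import *
p,r=tgt(187);print(p,manip.state()["position"],delta(p,r))
E
```

```text
[485.913 -30.21  313.947] [507.603  90.197 341.876] (array([-0.181, -1.003,  0.233]), array([-0.027, -0.666, -0.102]))
```

>>> step_arm(
  deltas=[
    [0,[-0.05,-0.3,0.0],[0,-0.2,-0.03]],
    [0,[-0.1,-0.6,0.1],[-0.01,-0.4,-0.06]],
    [0,[-0.18,-0.9,0.15],[-0.03,-0.6,-0.1]],
    [0,[-0.18,-1,0.23],[-0.03,-0.666,-0.1]],
    [0,[-0.18,-1,0.23],[-0.03,-0.666,-0.1]],
    [0,[-0.18,-1,0.23],[-0.03,-0.666,-0.1]],
  ],
)

```text
t: 8.0
position: [486.7, -27.9, 314.8]
tool_rot: [0.36, 2.596, -0.093]
ft_force: [0.2, 0.5, -2.3]
gripper_width: 29.5
gripper_force: 90.4
```

Run:
```python
from h import *
s=manip.state();print(s["t"],s["position"],s["gripper_width"],s["ft_force"],s["joint_positions"])
p,r=tgt(187);print(p,delta(p,r))
for c in("wrist","scene","top"):
    b=viewer.read_camera(c);cv2.imwrite("pics/p_%s.png"%c,b)
    find(c,["mast_center","mast_ring","mast_head","mast_hook","collar_rim","lever_pivot","bore_bottom","lever_end"])
a=cv2.imread("pics/p_wrist.png");b=cv2.imread("pics/p_scene.png")
cv2.imwrite("pics/c2.png",np.hstack([cv2.resize(a,(400,300)),cv2.resize(b[120:270,170:370],(400,300),interpolation=cv2.INTER_CUBIC)]))
```

```text
8.0 [486.683 -27.904 314.848] 29.477161116757195 [ 0.169  0.502 -2.296] [-0.109 -0.072  2.024 -0.129  0.677 -1.325]
[485.913 -30.21  313.947] (array([ 0.005, -0.02 ,  0.006]), array([ 0.003, -0.   , -0.002]))
wrist mast_center 0.93 [509.204 -36.065 267.081] [278.652 230.604]
wrist mast_ring 0.94 [516.615 -35.321 255.658] [282.779 224.856]
wrist mast_ring 0.29 [473.727 -26.743 331.817] [276.643 290.131]
wrist collar_rim 0.57 [579.188 -59.887 155.786] [275.618 196.976]
wrist lever_pivot 0.79 [571.856 -98.703 134.837] [239.974 186.34 ]
wrist bore_bottom 0.97 [632.33  -66.599  46.979] [282.506 171.411]
wrist lever_end 0.7 [ 596.734 -173.724  153.234] [185.593 226.005]
scene mast_center 0.94 [510.866 -34.165 263.565] [278.633 145.169]
scene mast_center 0.86 [610.79  368.264  64.852] [388.39  315.223]
scene mast_center 0.66 [629.765 476.833  66.334] [430.69  354.075]
scene mast_ring 0.96 [634.593 477.876  59.717] [429.194 357.542]
scene mast_ring 0.85 [361.565 303.987  75.461] [418.893 229.733]
scene mast_ring 0.77 [614.147 366.11   57.171] [386.09  317.395]
scene mast_ring 0.74 [479.373 2
[... 1654 characters left out ...]
top mast_head 0.72 [505.576 -31.922 267.779] [294.647 219.656]
top mast_head 0.7 [470.082 -24.452 331.939] [292.499 235.292]
top mast_head 0.7 [356.688 301.795 164.668] [152.304 288.097]
top mast_hook 0.87 [516.255 -31.533 356.595] [296.204 210.68 ]
top mast_hook 0.77 [643.764 443.578 127.106] [101.926 171.714]
top mast_hook 0.52 [471.107 -22.468 330.923] [291.464 234.804]
top collar_rim 0.69 [578.409 -56.084 150.888] [302.07  193.266]
top lever_pivot 0.95 [579.355 -97.316 126.855] [318.    193.983]
top lever_pivot 0.61 [632.527 -69.159  41.829] [304.127 179.043]
top bore_bottom 0.84 [631.819 -71.747  43.678] [305.129 179.168]
top lever_end 0.75 [ 595.982 -172.462  149.381] [349.441 185.527]
```

View pics/c2.png

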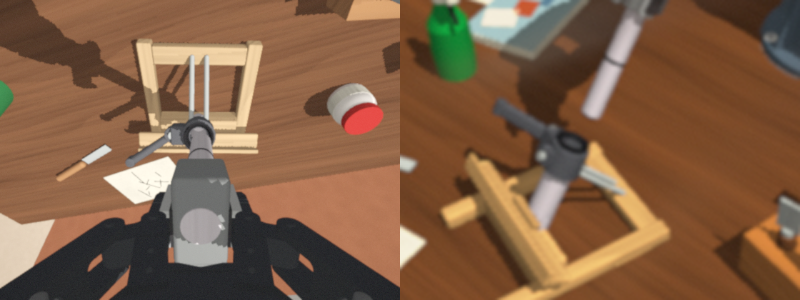

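The mast is lined up above the collar with its hook forward. The networks put the tube's axis about 2.5 mm to the collar's -x side of the TCP, so I'll correct for that and go into the mouth.

Run:
```python
from h import *
import h
h.RIM=np.array([575.7,-56,152])
p,r=tgt(140);p=p+2.5*collar(PHI)[0];print(p,delta(p,r))
# tube centre line in scene/top: ring & foot expected pixel vs. collar pixel
for c in("scene","top","wrist"):
    print(c,proj(c,h.RIM))
```

```text
[510.414 -37.58  274.494] (array([-0.022, -0.021,  0.394]), array([ 0.002, -0.   , -0.002]))
scene [256.459 188.714]
top [302.085 194.306]
wrist [278.666 191.533]
```

>>> step_arm(
  deltas=[
    [0,[-0.02,-0.02,0.1],[0,0,0]],
    [0,[-0.02,-0.02,0.2],[0,0,0]],
    [0,[-0.02,-0.02,0.28],[0,0,0]],
    [0,[-0.02,-0.02,0.34],[0,0,0]],
    [0,[-0.02,-0.02,0.4],[0,0,0]],
    [0,[-0.02,-0.02,0.4],[0,0,0]],
  ],
)

```text
t: 10.1
position: [510.6, -37.5, 273.2]
tool_rot: [0.361, 2.597, -0.093]
ft_force: [0.1, -0.3, -2.4]
gripper_width: 29.2
gripper_force: 90.5
```

Run:
```python
from h import *
s=manip.state();print(s["position"],s["ft_force"],s["moment"],R.from_rotvec(s["tool_rot"]).inv().apply(s["ft_force"]))
b=viewer.read_camera("scene");t=viewer.read_camera("top");w=viewer.read_camera("wrist")
f=lambda im,u,v:cv2.resize(im[v-35:v+35,u-30:u+30],(266,310),interpolation=cv2.INTER_CUBIC)
cv2.imwrite("pics/c3.png",np.hstack([f(b,256,185),f(t,302,200),f(w,278,200)]))
```

```text
[510.569 -37.53  273.224] [ 0.143 -0.275 -2.407] [ 0.122  0.447 -0.02 ] [ 1.018 -0.231  2.191]
```

View pics/c3.png

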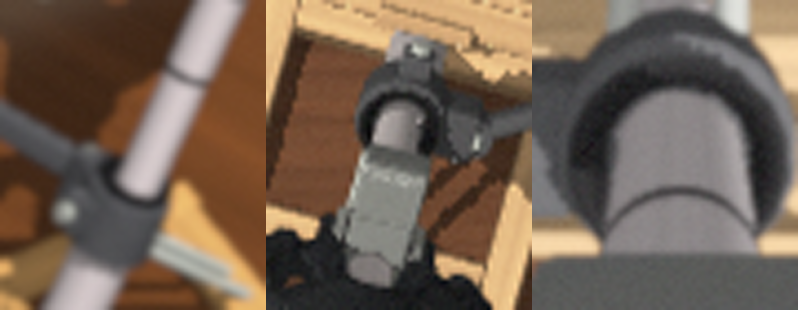

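The tube is in the mouth and laterally centred: rim 568–790, tube 607–755 in the wrist crop. There's no contact force, so I'll continue slowly.

>>> step_arm(
  deltas=[
    [0,[0,0,0.02],[0,0,0]],
    [0,[0,0,0.04],[0,0,0]],
    [0,[0,0,0.06],[0,0,0]],
    [0,[0,0,0.06],[0,0,0]],
  ],
)

```text
t: 10.75
position: [514.4, -38.6, 267.5]
tool_rot: [0.36, 2.596, -0.093]
ft_force: [2.9, -1.9, -1.8]
gripper_width: 28.9
gripper_force: 90.4
```

```bash
cat > f.py <<'E'
from h import *
s=manip.state();r=R.from_rotvec(s["tool_rot"])
x,y,z=collar(PHI); M=np.array([x,y,z]); d=M@(s["position"]-np.array([575.7,-56,152]))
print("t",round(s["t"],2),"tcp in collar",d,"F collar",M@(s["ft_force"]-[.1,-.2,-2.4]),"M",M@(s["moment"]-[.12,.447,-.02]),"w",s["gripper_width"])
E
python3 f.py
```

```text
t 10.75 tcp in collar [  2.531   0.113 131.937] F collar [ 3.074 -0.859 -1.063] M [-0.169 -0.647 -0.031] w 28.883702052914412
```

>>> step_arm(
  deltas=[
    [0,[-0.008,0.002,0],[0,0,0]],
    [0,[-0.008,0.002,0.03],[0,0,0]],
    [0,[-0.008,0.002,0.06],[0,0,0]],
    [0,[-0.008,0.002,0.06],[0,0,0]],
  ],
)

```text
t: 11.25
position: [518.3, -39.6, 261.2]
tool_rot: [0.361, 2.597, -0.093]
ft_force: [3.4, -3.3, -6.2]
gripper_width: 29.0
gripper_force: 90.2
```

```bash
python3 f.py
```

```text
t 11.25 tcp in collar [  2.888   0.233 124.414] F collar [ 1.624 -2.035 -5.272] M [-0.546 -0.504  0.016] w 29.04260837707326
```

>>> step_arm(
  deltas=[
    [0,[-0.003,-0.004,0.04],[0,0,0]],
    [0,[-0.003,-0.004,0.08],[0,0,0]],
    [0,[-0.003,-0.004,0.12],[0,0,0]],
    [0,[-0.003,-0.004,0.12],[0,0,0]],
  ],
)

```text
t: 11.75
position: [525.4, -41.9, 248.7]
tool_rot: [0.361, 2.597, -0.093]
ft_force: [3.4, -1.4, -6.6]
gripper_width: 29.2
gripper_force: 90.0
```

```bash
python3 f.py
```

```text
t 11.75 tcp in collar [  3.123  -0.108 109.814] F collar [ 0.918 -0.234 -5.401] M [-0.173 -0.318  0.057] w 29.22913219986541
```

>>> step_arm(
  deltas=[
    [0,[0,0,0.05],[0,0,0]],
    [0,[0,0,0.1],[0,0,0]],
    [0,[0,0,0.15],[0,0,0]],
    [0,[0,0,0.2],[0,0,0]],
    [0,[0,0,0.24],[0,0,0]],
    [0,[0,0,0.24],[0,0,0]],
  ],
)

```text
t: 12.5
position: [539.2, -45.8, 223.7]
tool_rot: [0.361, 2.597, -0.093]
ft_force: [4.0, -2.6, -9.8]
gripper_width: 29.1
gripper_force: 89.8
```

```bash
python3 f.py
python3 - <<'E'
from h import *
for c in("scene","top","wrist"):
    im=viewer.read_camera(c);cv2.imwrite("pics/q_%s.png"%c,im)
    E=np.array(viewer.calibration(c)["extrinsics"]);x,y,z=collar(PHI);M=np.array([x,y,z])
    for n in["mast_ring","mast_center","mast_head","mast_hook","collar_rim"]:
        for d in viewer.place_of(c,n):
            q=M@(world(c,d["position"],E)-[575.7,-56,152])
            if abs(q).max()<130: print(c,n,round(d["p"],2),q)
E
```

```text
t 12.5 tcp in collar [ 3.032 -0.115 80.997] F collar [ 0.122 -1.221 -8.608] M [-0.355 -0.327  0.069] w 29.0695390907445
scene mast_ring 0.84 [-4.63   2.519 13.164]
scene mast_center 0.87 [-0.145  4.113 26.115]
scene mast_head 0.58 [ -0.66    8.889 100.534]
scene mast_hook 0.94 [ 51.249   5.936 102.43 ]
scene collar_rim 0.89 [-2.276 -0.358  0.056]
top mast_center 0.85 [-4.596  0.282 28.587]
top mast_head 0.84 [  1.675   0.011 104.023]
top mast_hook 0.61 [ 46.755   0.188 104.627]
top collar_rim 0.82 [ 2.886  4.193 -1.96 ]
wrist mast_ring 0.61 [-1.869  0.476 15.168]
wrist mast_ring 0.22 [ -0.584 -44.673 -20.769]
wrist mast_center 0.85 [ 2.359 -1.851 28.807]
wrist mast_head 0.82 [  0.152  -3.456 102.045]
```

Run:
```python
from h import *
x,y,z=collar(PHI);C=np.array([575.7,-56,152])
for c in("scene","wrist"):
    g=cv2.cvtColor(cv2.imread("pics/q_%s.png"%c),cv2.COLOR_BGR2GRAY).astype(np.float32)
    T=np.linalg.inv(np.array(viewer.calibration(c)["extrinsics"]))[:3,3]
    v=T-C; v=v-(v@z)*z; v/=np.linalg.norm(v)   # tube surface side that faces the camera
    hs=np.arange(-2,26,1.)
    px=np.array([proj(c,C+12.5*v+h*z) for h in hs],np.float32)
    val=cv2.remap(g,px[:,:1],px[:,1:],cv2.INTER_LINEAR).ravel()
    print(c,"facing collar xyz",v@x,v@y,"px/mm",np.linalg.norm(px[1]-px[0]));print(np.c_[hs,val].astype(int).tolist())
def f(c,h,s):
    im=cv2.imread("pics/q_%s.png"%c);u,v_=proj(c,C+h*z).astype(int);return cv2.resize(im[v_-s:v_+s,u-s:u+s],(400,400),interpolation=cv2.INTER_CUBIC)
cv2.imwrite("pics/c4.png",np.hstack([f("scene",5,28),f("wrist",5,50)]))
```

```text
scene facing collar xyz 0.6943901617118606 0.7195987099194774 px/mm 0.35400993
[[-2, 186], [-1, 194], [0, 196], [1, 197], [2, 198], [3, 198], [4, 198], [5, 197], [6, 194], [7, 189], [8, 183], [9, 173], [10, 158], [11, 145], [12, 136], [13, 132], [14, 131], [15, 137], [16, 149], [17, 164], [18, 175], [19, 183], [20, 191], [21, 196], [22, 197], [23, 199], [24, 200], [25, 199]]
wrist facing collar xyz -0.9998597442190846 -0.016747892110560155 px/mm 0.33171842
[[-2, 133], [-1, 134], [0, 135], [1, 135], [2, 135], [3, 135], [4, 135], [5, 135], [6, 135], [7, 135], [8, 135], [9, 135], [10, 135], [11, 132], [12, 130], [13, 124], [14, 111], [15, 97], [16, 88], [17, 80], [18, 73], [19, 86], [20, 97], [21, 108], [22, 118], [23, 127], [24, 130], [25, 134]]
```

View pics/c4.png

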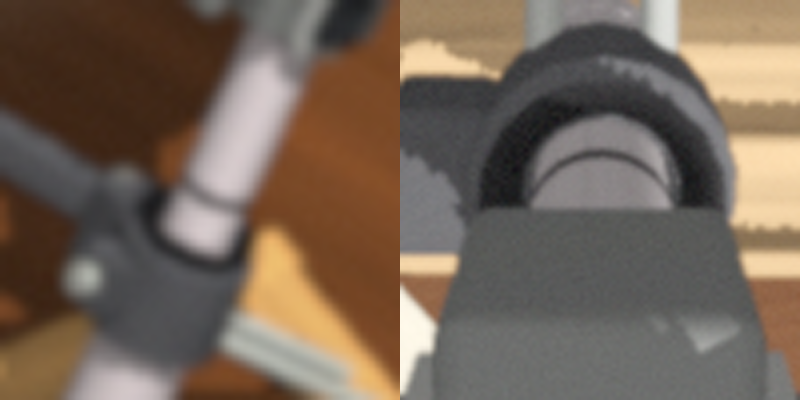

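The scene profile puts the ring 13.7 mm above the rim, and the kinematics give 13.8 mm. I'll go down by that much and check.

>>> step_arm(
  deltas=[
    [0,[0,0,0.04],[0,0,0]],
    [0,[0,0,0.08],[0,0,0]],
    [0,[0,0,0.11],[0,0,0]],
    [0,[0,0,0.11],[0,0,0]],
    [0,[0,0,0.11],[0,0,0]],
  ],
)

```text
t: 14.02
position: [545.5, -47.6, 212.7]
tool_rot: [0.361, 2.597, -0.093]
ft_force: [1.9, -1.6, -7.7]
gripper_width: 29.1
gripper_force: 90.2
```

```bash
python3 f.py
python3 - <<'E'
from h import *
x,y,z=collar(PHI);C=np.array([575.7,-56,152]);c="scene"
im=viewer.read_camera(c);cv2.imwrite("pics/r_scene.png",im)
g=cv2.cvtColor(im,cv2.COLOR_BGR2GRAY).astype(np.float32)
T=np.linalg.inv(np.array(viewer.calibration(c)["extrinsics"]))[:3,3]
v=T-C; v=v-(v@z)*z; v/=np.linalg.norm(v)
hs=np.arange(-8,16,1.);px=np.array([proj(c,C+12.5*v+h*z) for h in hs],np.float32)
print(np.c_[hs,cv2.remap(g,px[:,:1],px[:,1:],1).ravel()].astype(int).tolist())
u,w=proj(c,C).astype(int);s=28;k=14
big=cv2.resize(im[w-s:w+s,u-s:u+s],None,fx=k,fy=k,interpolation=cv2.INTER_CUBIC)[:590]
o=big.copy();a=np.linspace(0,2*np.pi,200)
for r_,h_,col in((26,0,(0,255,0)),(18.5,0,(0,255,255)),(12.5,0,(0,0,255))):
    P=np.array([(proj(c,C+r_*(np.cos(t)*x+np.sin(t)*y)+h_*z)-[u-s,w-s]+.5)*k for t in a]).astype(np.int32)
    cv2.polylines(o,[P],True,col,1)
cv2.imwrite("pics/c5.png",o)
E
```

```text
t 14.03 tcp in collar [ 3.184 -0.108 68.203] F collar [-0.825 -0.872 -5.7  ] M [-0.668 -0.008 -0.012] w 29.088692101955232
[[-8, 90], [-7, 105], [-6, 117], [-5, 128], [-4, 136], [-3, 133], [-2, 129], [-1, 124], [0, 127], [1, 132], [2, 140], [3, 152], [4, 164], [5, 177], [6, 185], [7, 190], [8, 195], [9, 198], [10, 198], [11, 198], [12, 198], [13, 198], [14, 198], [15, 199]]
```

View pics/c5.png

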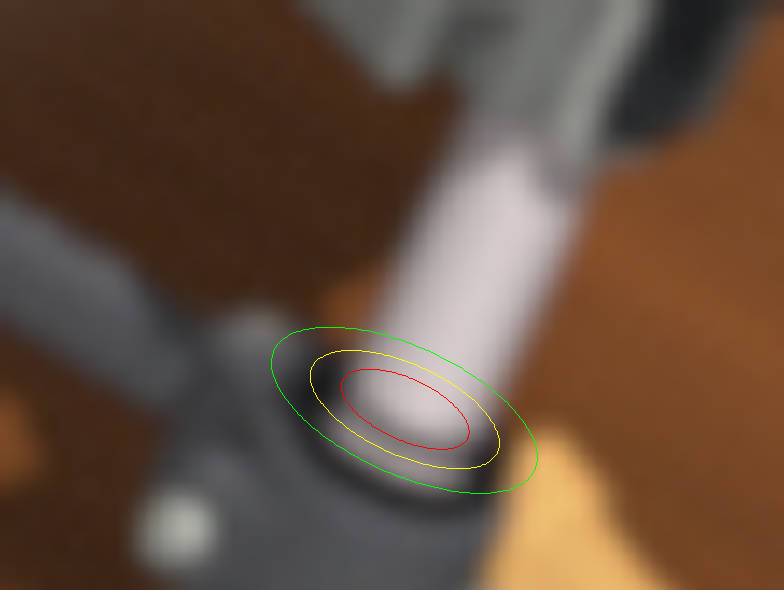

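The overlay sits a few pixels off the mouth visible in the crop, around (425, 510). I'll check the rim's true place in the first pictures, where the bore was still empty.

Run:
```python
from h import *
x,y,z=collar(PHI);C=np.array([575.7,-56,152])
for c,n in(("scene","s"),("top","t")):
    g=cv2.cvtColor(cv2.imread(f"pics/{n}.png"),cv2.COLOR_BGR2GRAY)
    p=proj(c,C);u,w=p.astype(int);s=16
    print(c,"proj",p)
    sub=g[w-s:w+s,u-s:u+s]
    for th in(25,32,40,50):
        k,l,st,ce=cv2.connectedComponentsWithStats((sub<th).astype(np.uint8))
        for i in range(1,k):
            q=ce[i]+[u-s,w-s]
            if st[i,4]>25 and np.linalg.norm(q-p)<9:
                cn=cv2.findContours((l==i).astype(np.uint8),0,1)[0][0]
                print(th,"area",st[i,4],"cen",q,"box",st[i,:4]+[u-s,w-s,0,0],cv2.fitEllipse(cn) if len(cn)>5 else"")
    for r_ in(18.5,26):
        P=np.array([proj(c,C+r_*(np.cos(t)*x+np.sin(t)*y)) for t in np.linspace(0,6.28,90)]);print("r",r_,P.min(0),P.max(0),"area",cv2.contourArea(P.astype(np.float32)))
    if c=="scene":
        for row in range(176,204,1): print(row,g[row,240:276:2])
```

```text
scene proj [256.459 188.714]
50 area 72 cen [255.306 190.319] box [248 186  15  10] ((15.457499504089355, 18.602375030517578), (7.953548431396484, 15.056384086608887), 112.86509704589844)
r 18.5 [249.673 184.535] [263.182 192.982] area 73.82406959251966
r 26 [246.903 182.864] [265.891 194.737] area 145.87281702831388
176 [82 81 81 79 79 83 84 84 84 83 83 83 86 90 92 91 90 88]
177 [81 82 82 80 78 80 83 83 83 82 84 82 85 88 91 92 91 88]
178 [80 80 81 81 80 79 82 82 83 83 83 84 84 86 88 91 92 90]
179 [82 81 82 82 81 80 80 80 84 83 83 82 83 84 86 89 92 92]
180 [86 81 81 81 82 81 79 81 82 83 84 83 83 83 84 86 89 91]
181 [92 84 82 88 84 82 81 80 79 81 82 83 83 82 84 86 87 89]
182 [ 97  88  89 103  91  82  80  81  81  80  81  82  82  83  84  85  86  88]
183 [ 94  87  94 114  98  80  79  80  81  80  79  82  83  84  83  85  85  85]
184 [ 87  81  90 105  93  73  69  74  79  80  79  81  81  83  83  83  84  84]
185 [81 71 82 91 80 58 52 59 69 75 78 79 80 82 83 83 84 84]
186 [75 63 72 83 67 38 37 43 54 66 75 78 78 81 82 83 84 84]
187 [70 61 65 75 56 31 35 38 41 50 65 77 79 79 80 82 83 82]
188 [64
[... 1136 characters left out ...]
 89  66  74  78  81  81  81  78  75  91 157 187 187 181 185 190 183]
top proj [302.085 194.306]
32 area 34 cen [296.441 194.588] box [293 187  10  14] ((15.918306350708008, 14.588608741760254), (13.522835731506348, 15.761882781982422), 71.9153823852539)
40 area 105 cen [301.457 194.19 ] box [293 186  19  16] ((15.693419456481934, 15.34456729888916), (14.844549179077148, 17.397789001464844), 97.38893127441406)
50 area 197 cen [303.964 192.365] box [293 181  25  21] ((17.614912033081055, 14.12895393371582), (15.9122896194458, 24.039409637451172), 57.1319694519043)
r 18.5 [294.517 187.159] [309.688 201.342] area 168.90424263849854
r 26 [291.459 184.231] [312.779 204.164] area 333.64454254950397
```

The initial pictures fit the assumed rim: top view extents 293–312 × 186–202 match the 18.5 mm circle. The strip of tube still showing under the ring says it's about 1–2 mm high. I'll go down 1.2 mm, let go and back off along the axis.

>>> step_arm(
  deltas=[
    [0,[0,0,0.012],[0,0,0]],
    [0,[0,0,0.012],[0,0,0]],
    [0,[0,0,0.012],[0,0,0]],
    [0,[0,0,0.012],[0,0,0]],
  ],
)

```text
t: 14.58
position: [546.3, -47.7, 211.9]
tool_rot: [0.361, 2.596, -0.093]
ft_force: [-5.3, -1.3, -0.2]
gripper_width: 29.1
gripper_force: 91.2
```

```bash
python3 f.py
```

```text
t 14.57 tcp in collar [ 3.443 -0.038 67.124] F collar [-3.096 -2.464  4.371] M [-0.918  0.475  0.023] w 29.05957935031607
```

>>> step_arm(
  deltas=[
    [0.3,[0,0,0],[0,0,0]],
    [1,[0,0,0],[0,0,0]],
    [1,[0,0,0],[0,0,0]],
    [1,[0,0,0],[0,0,0]],
    [1,[0,0,-0.3],[0,0,0]],
    [1,[0,0,-0.6],[0,0,0]],
    [1,[0,0,-1],[0,0,0]],
    [1,[0,0,-1],[0,0,0]],
  ],
)

```text
t: 15.58
position: [489.0, -31.4, 319.1]
tool_rot: [0.359, 2.59, -0.093]
ft_force: [0.6, 0.0, 0.1]
gripper_width: 85.2
gripper_force: 0.0
```

```bash
python3 f.py
python3 - <<'E'
from h import *
x,y,z=collar(PHI);C=np.array([575.7,-56,152]);M=np.array([x,y,z])
for c in("scene","top","wrist"):
    im=viewer.read_camera(c);cv2.imwrite("pics/v_%s.png"%c,im)
    E=np.array(viewer.calibration(c)["extrinsics"])
    for n in["mast_ring","mast_center","mast_head","mast_hook","collar_rim","lever_pivot","lever_end"]:
        for d in viewer.place_of(c,n):
            q=M@(world(c,d["position"],E)-C)
            if abs(q).max()<150: print(c,n,round(d["p"],2),q)
    if c=="scene":
        g=cv2.cvtColor(im,cv2.COLOR_BGR2GRAY).astype(np.float32)
        T=np.linalg.inv(E)[:3,3];v=T-C; v=v-(v@z)*z; v/=np.linalg.norm(v)
        hs=np.arange(-10,12,1.);px=np.array([proj(c,C+12.5*v+h*z) for h in hs],np.float32)
        print(np.c_[hs,cv2.remap(g,px[:,:1],px[:,1:],1).ravel()].astype(int).tolist())
f=lambda c,s:(lambda im,p:cv2.resize(im[p[1]-s:p[1]+s,p[0]-s:p[0]+s],(400,400),interpolation=cv2.INTER_CUBIC))(cv2.imread("pics/v_%s.png"%c),proj(c,C).astype(int))
cv2.imwrite("pics/c6.png",np.hstack([f("scene",40),f("wrist",70)]))
E
```

```text
t 15.57 tcp in collar [  5.509   0.097 189.811] F collar [1.611 0.329 1.937] M [-0.021 -0.23  -0.061] w 85.23976790134066
scene mast_ring 0.79 [-2.876 -2.767 -1.031]
scene mast_center 0.83 [-2.782  3.483 12.031]
scene mast_center 0.75 [  -1.454    0.578 -121.682]
scene mast_head 0.86 [-1.064  5.287 85.841]
scene mast_head 0.49 [ -1.956 -33.664 -28.967]
scene mast_hook 0.7 [48.684  6.862 86.892]
scene collar_rim 0.76 [-1.675  0.218  0.627]
scene lever_pivot 0.89 [ -1.339 -38.21  -30.664]
scene lever_end 0.7 [  44.238 -109.467  -29.833]
[[-10, 57], [-9, 73], [-8, 88], [-7, 102], [-6, 112], [-5, 120], [-4, 127], [-3, 125], [-2, 123], [-1, 122], [0, 128], [1, 137], [2, 148], [3, 160], [4, 171], [5, 183], [6, 189], [7, 193], [8, 197], [9, 198], [10, 199], [11, 199]]
top mast_head 0.81 [-0.696  2.334 90.176]
top mast_hook 0.61 [48.623  1.523 89.218]
top collar_rim 0.78 [ 2.041  2.252 -2.056]
top lever_pivot 0.79 [  1.884 -38.658 -28.608]
top lever_end 0.6 [  43.891 -107.625  -28.511]
wrist mast_head 0.76 [-5.214 -3.061 88.079]
wrist mast_hook 0.64 [47.144 -2.746 92.243]
wrist lever_pivot 0.84 [ -1.585 -43.28  -24.322]
wrist lever_end 0.61 [  48.728 -109.159  -22.509]
```

View pics/c6.png

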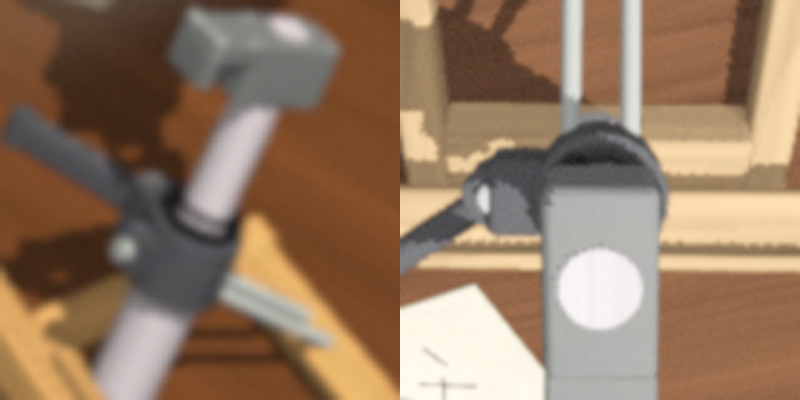

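The mast stays put: the head is at 88 mm and the hook at 90 mm above the rim in the networks' mean, so the ring is level within about 1 mm. The lever reads q≈0.11. Next I'll close the fingers, go out beside the lever's front face and come down.

>>> step_arm(
  deltas=[
    [0,[-0.25,-0.3,0],[0,0,0]],
    [0,[-0.5,-0.63,0],[0,0,0]],
    [0,[-0.5,-0.63,0],[0,0,0]],
    [0,[-0.5,-0.63,0.4],[0,0,0]],
    [0,[-0.5,-0.63,0.8],[0,0,0]],
    [0,[-0.5,-0.63,0.8],[0,0,0]],
  ],
)

```text
t: 17.52
position: [563.3, -130.5, 258.8]
tool_rot: [0.361, 2.603, -0.091]
ft_force: [-0.6, 0.8, -0.1]
gripper_width: 0.1
gripper_force: 0.0
```

```bash
python3 f.py;python3 - <<'E'
from h import *
print(manip.state()["gripper_width"],manip.state()["joint_positions"])
print(tgt(0)[1].as_rotvec(),delta([0,0,0],tgt(0)[1])[1])
x,y,z=collar(PHI);C=np.array([575.7,-56,152]);M=np.array([x,y,z])
viewer.read_camera("wrist");E=np.array(viewer.calibration("wrist")["extrinsics"])
for n in["lever_pivot","lever_end","mast_head"]:
    for d in viewer.place_of("wrist",n): print(n,round(d["p"],2),M@(world("wrist",d["position"],E)-C))
E
```

```text
t 17.52 tcp in collar [ 60.603 -75.044  88.341] F collar [0.337 0.744 2.496] M [ 0.024 -0.207  0.011] w 0.10495294782383997
0.10495294782383997 [-0.319  0.172  1.911  0.047  0.544 -1.649]
[ 0.359  2.597 -0.096] [ 0.003 -0.009 -0.002]
lever_pivot 0.58 [  1.119 -43.395 -24.416]
lever_end 0.87 [  48.395 -107.154  -21.185]
mast_head 0.81 [ 3.418  0.958 89.235]
mast_head 0.37 [ 3.149 -3.089 18.222]
```

>>> step_arm(
  deltas=[
    [0,[-0.06,0,0.3],[0,0,0]],
    [0,[-0.06,0,0.6],[0,0,0]],
    [0,[-0.06,0,0.85],[0,0,0]],
    [0,[-0.06,0,1.0],[0,0,0]],
    [0,[-0.06,0,1.0],[0,0,0]],
  ],
)

```text
t: 18.35
position: [628.1, -149.1, 162.6]
tool_rot: [0.36, 2.596, -0.093]
ft_force: [-0.8, -0.1, 0.7]
gripper_width: 0.2
gripper_force: 0.0
```

```bash
python3 f.py;python3 - <<'E'
from h import *
s=manip.state();x,y,z=collar(PHI);p0=np.array([x,y,z])@(s["position"]-np.array([575.7,-56,152]))
for q in(.11,.3,.5,.7,.9,1.1,1.25,1.36,1.4):
    t=.7-q;n=np.array([np.cos(t),np.sin(t)]);d=np.array([np.sin(t),-np.cos(t)])
    c=np.array([0,-40])+66*d+(6+11*abs(n[0])+15*abs(n[1]))*n
    print(q,c,"tool units",-(c[0]-p0[0])/120,(c[1]-p0[1])/120)
E
```

```text
t 18.35 tcp in collar [ 70.867 -75.397 -28.681] F collar [ 0.822 -0.13   3.12 ] M [-0.013 -0.198 -0.075] w 0.16728765087572658
0.11 [ 56.235 -81.776] tool units 0.12193114698620194 -0.05315360305285353
0.3 [ 45.94  -92.233] tool units 0.20772338927269066 -0.140302232826631
0.5 [  32.479 -100.759] tool units 0.3198982709867893 -0.21134537744813736
0.7 [  17. -106.] tool units 0.44889034043555787 -0.2550242547391736
0.9 [   6.255 -108.61 ] tool units 0.5384345348613567 -0.27677636765557584
1.1 [  -5.463 -109.347] tool units 0.6360835658122063 -0.28291337005489
1.25 [ -14.703 -108.402] tool units 0.7130851413419332 -0.27504434973215186
1.36 [ -21.595 -106.785] tool units 0.7705189288212863 -0.2615643010218766
1.4 [ -24.104 -105.99 ] tool units 0.7914205235448571 -0.2549418416340662
```

>>> step_arm(
  deltas=[
    [0,[0.06,-0.03,0.03],[0,0,0]],
    [0,[0.12,-0.05,0.03],[0,0,0]],
    [0,[0.2,-0.14,0.03],[0,0,0]],
    [0,[0.26,-0.18,0.03],[0,0,0]],
    [0,[0.32,-0.21,0.03],[0,0,0]],
    [0,[0.38,-0.235,0.03],[0,0,0]],
    [0,[0.45,-0.255,0.03],[0,0,0]],
    [0,[0.54,-0.275,0.03],[0,0,0]],
    [0,[0.54,-0.275,0.03],[0,0,0]],
  ],
)

```text
t: 19.48
position: [566.0, -166.0, 125.9]
tool_rot: [0.361, 2.598, -0.093]
ft_force: [1.3, -0.6, -0.4]
gripper_width: -0.1
gripper_force: 0.0
```

```bash
python3 f.py
```

```text
t 19.48 tcp in collar [   4.709 -108.524  -32.873] F collar [ 2.107 -0.073  1.138] M [ 0.001 -0.265 -0.047] w -0.07695804237884729
```

>>> step_arm(
  deltas=[
    [0,[0.06,-0.01,0],[0,0,0]],
    [0,[0.12,0,0],[0,0,0]],
    [0,[0.18,0.01,0],[0,0,0]],
    [0,[0.22,0.02,0],[0,0,0]],
    [0,[0.22,0.02,0],[0,0,0]],
  ],
)

```text
t: 20.1
position: [545.1, -157.3, 113.0]
tool_rot: [0.36, 2.597, -0.093]
ft_force: [0.9, 0.5, -0.1]
gripper_width: 0.3
gripper_force: 0.2
```

```bash
python3 f.py
python3 - <<'E'
from h import *
x,y,z=collar(PHI);C=np.array([575.7,-56,152]);M=np.array([x,y,z])
for c in("top","scene"):
    viewer.read_camera(c);E=np.array(viewer.calibration(c)["extrinsics"])
    for n in["lever_pivot","lever_end","mast_head","mast_hook"]:
        for d in viewer.place_of(c,n):
            q=M@(world(c,d["position"],E)-C)
            if abs(q).max()<150:print(c,n,round(d["p"],2),q)
E
```

```text
t 20.1 tcp in collar [ -21.181 -105.798  -32.801] F collar [1.633 0.923 1.706] M [ 0.03  -0.246 -0.021] w 0.2623038049087774
top lever_pivot 0.92 [  1.085 -37.817 -29.318]
top lever_end 0.46 [ -47.802 -106.789  -28.09 ]
top mast_hook 0.95 [48.044  1.588 88.496]
scene lever_pivot 0.84 [  0.022 -36.255 -30.796]
scene lever_end 0.53 [ -45.705 -106.554  -26.593]
scene mast_head 0.7 [ 0.84   5.837 83.387]
scene mast_head 0.34 [48.612  6.601 89.333]
scene mast_hook 0.76 [50.434  8.331 86.142]
scene mast_hook 0.52 [-1.539  1.876 14.465]
```

The lever reads about 1.3 rad with no stop force yet. I'll push on until it meets the stop.

>>> step_arm(
  deltas=[
    [0,[0.02,0.005,0],[0,0,0]],
    [0,[0.04,0.01,0],[0,0,0]],
    [0,[0.04,0.01,0],[0,0,0]],
  ],
)

```text
t: 20.98
position: [541.9, -155.3, 111.1]
tool_rot: [0.36, 2.596, -0.093]
ft_force: [2.0, -0.5, 0.9]
gripper_width: 0.1
gripper_force: 1.1
```

```bash
python3 f.py
```

```text
t 20.98 tcp in collar [ -25.259 -104.766  -32.697] F collar [3.281 0.189 1.892] M [-0.004 -0.653 -0.033] w 0.05954251118012061
```

>>> step_arm(
  deltas=[
    [0,[0.015,0.005,0],[0,0,0]],
    [0,[0.03,0.01,0],[0,0,0]],
    [0,[0.03,0.01,0],[0,0,0]],
  ],
)

```text
t: 21.35
position: [539.2, -153.3, 109.1]
tool_rot: [0.36, 2.596, -0.093]
ft_force: [2.5, -1.0, 1.6]
gripper_width: 0.1
gripper_force: 1.5
```

```bash
python3 f.py
```

```text
t 21.35 tcp in collar [ -29.    -103.551  -32.749] F collar [ 4.195 -0.133  2.175] M [-0.01  -0.823 -0.051] w 0.0712335029413779
```

>>> step_arm(
  deltas=[
    [0,[0.015,0.005,0],[0,0,0]],
    [0,[0.03,0.01,0],[0,0,0]],
    [0,[0.03,0.01,0],[0,0,0]],
  ],
)

```text
t: 21.72
position: [538.7, -152.8, 109.1]
tool_rot: [0.361, 2.59, -0.097]
ft_force: [10.8, -6.6, 4.0]
gripper_width: -0.0
gripper_force: 5.7
```

```bash
python3 f.py
python3 - <<'E'
from h import *
x,y,z=collar(PHI);C=np.array([575.7,-56,152]);M=np.array([x,y,z])
for c in("top","scene"):
    viewer.read_camera(c);E=np.array(viewer.calibration(c)["extrinsics"])
    for n in["lever_pivot","lever_end"]:
        for d in viewer.place_of(c,n):
            q=M@(world(c,d["position"],E)-C)
            if abs(q).max()<150:print(c,n,round(d["p"],2),q)
E
```

```text
t 21.73 tcp in collar [ -29.519 -103.175  -32.46 ] F collar [13.623 -3.308 -0.433] M [-0.529 -2.214 -0.152] w -0.0017274934052176041
top lever_pivot 0.85 [  1.961 -39.577 -27.784]
top lever_end 0.57 [ -55.831 -101.033  -29.278]
scene lever_pivot 0.75 [ -2.644 -37.607 -25.942]
scene lever_pivot 0.65 [-0.849 -2.809  1.974]
scene lever_end 0.56 [-2.653  1.263 14.489]
scene lever_end 0.45 [ -52.851 -100.648  -29.956]
```

The tool stopped and the force jumped to 14 N, with the lever end at x≈-54. That is the stop. I'll back away from the lever and rise clear.

>>> step_arm(
  deltas=[
    [0,[-0.06,-0.04,0],[0,0,0]],
    [0,[-0.12,-0.08,0],[0,0,0]],
    [0,[-0.12,-0.1,-0.2],[0,0,0]],
    [0,[-0.12,-0.15,-0.6],[0,0,0]],
    [0,[-0.12,-0.2,-1],[0,0,0]],
    [0,[-0.12,-0.2,-1],[0,0,0]],
  ],
)

```text
t: 22.78
position: [483.8, -162.2, 221.1]
tool_rot: [0.36, 2.593, -0.095]
ft_force: [1.0, 0.4, -0.7]
gripper_width: -0.2
gripper_force: 0.0
```

>>> step_arm(
  deltas=[
    [0,[0,-0.2,-0.3],[0,0,0]],
    [0,[0,-0.4,-0.6],[0,0,0]],
    [0,[0,-0.4,-0.6],[0,0,0]],
  ],
)

```text
t: 23.15
position: [436.1, -199.6, 281.7]
tool_rot: [0.362, 2.594, -0.095]
ft_force: [-0.2, -0.1, -0.9]
gripper_width: -0.0
gripper_force: 0.0
```

```bash
python3 f.py
python3 - <<'E'
from h import *
x,y,z=collar(PHI);C=np.array([575.7,-56,152]);M=np.array([x,y,z])
for c in("top","scene"):
    im=viewer.read_camera(c);E=np.array(viewer.calibration(c)["extrinsics"])
    for n in["lever_pivot","lever_end","mast_ring","mast_center","mast_head","mast_hook","collar_rim"]:
        for d in viewer.place_of(c,n):
            q=M@(world(c,d["position"],E)-C)
            if abs(q).max()<150:print(c,n,round(d["p"],2),q)
u,v=proj("scene",C).astype(int)
cv2.imwrite("pics/c7.png",cv2.resize(im[v-45:v+35,u-50:u+50],(750,600),interpolation=cv2.INTER_CUBIC))
E
```

```text
t 23.15 tcp in collar [ -17.705 -176.06   159.985] F collar [0.418 0.03  1.457] M [-0.004 -0.192 -0.007] w -0.005178400929574526
top lever_pivot 0.97 [ -0.644 -40.161 -27.135]
top lever_end 0.79 [ -54.123 -100.666  -28.3  ]
top mast_center 0.35 [-4.172  1.776 90.68 ]
top mast_head 0.88 [-2.813  1.764 93.136]
top mast_head 0.28 [  2.242 -40.07  -27.486]
top mast_hook 0.67 [48.652  5.095 88.079]
top collar_rim 0.56 [ 2.142  1.63  -4.215]
scene lever_pivot 0.62 [ -3.218 -35.364 -27.76 ]
scene lever_end 0.46 [-54.054 -99.709 -26.486]
scene lever_end 0.27 [48.395 10.214 88.311]
scene mast_ring 0.77 [-3.935  3.895 -0.742]
scene mast_ring 0.62 [ -53.423 -103.002  -27.607]
scene mast_center 0.95 [-1.156  3.294 12.28 ]
scene mast_head 0.72 [ 0.077 -1.254 11.215]
scene mast_head 0.71 [-0.87   7.184 84.649]
scene mast_hook 0.74 [48.598  6.644 89.742]
scene collar_rim 0.7 [ 0.799 -2.971  1.489]
```

View pics/c7.png

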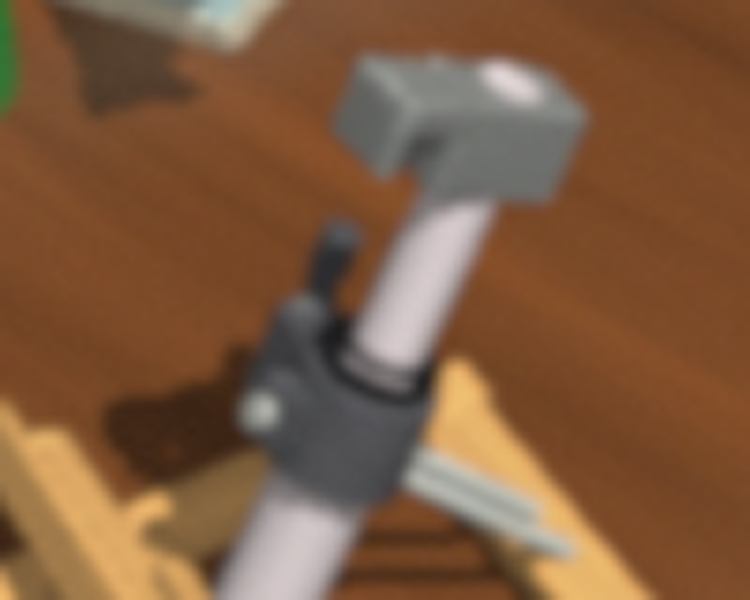

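The view shows the ring in the mouth at about (375, 365), the lever swung to the back at about (335, 260), and the hook forward. The measured means put the ring within about 1 mm of the rim and the lever at about 1.4 rad. I'll hand it in.

```bash
python3 -c "
from station import manip
print(manip.close_job())"
```

```text
the job is handed in; nothing more can be done
None
```

The job is handed in, with no verdict returned: the mast is in the collar, hook to the front, its ring within about 1 mm of the rim by camera estimate; the lever is at its back stop (about 1.4 rad), and the arm is clear.

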